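# Complete the parts carrier and hold it up level

### The arm

A 6-joint arm with a two-finger parallel gripper is mounted at the origin on the work surface. World frame = base frame: x ahead of the robot, y to its left, z up, the work surface at z = 0. Lengths are in m, angles in rad, forces in N, time in s.
With the tool pointing down it reaches from about 0.35 to 0.975 m from the base axis. Payload 17.4 kg.
Tool frame: the origin (TCP) lies at the very end of the fingers, on their centre line; the grasp point (between the pads) lies 19 mm behind it; z points along the fingers, y is the direction in which the jaws open and shut (so a half turn about z gives the same grasp; the last joint's range is limited). The gripper opens to 85 mm and grips with 20 to 120 N. Pads are 22 mm wide; open, the fingers measure 114 mm over their backs; the gripper's body (76 mm by 85 mm) begins 54 mm behind the grasp point. The pads swing forward as they close: fully open they stand 13 mm farther back than shut.
Start: joints at [1.238, 0.116, 1.442, -0, 1.584, -0.038], TCP at [0.196, 0.646, 0.231] pointing down, gripper open.
Joint ranges: [-2.83, 2.83], [-0.83, 2.19], [0.07, 2.5], [-1.14, 4.28], [0.01, 3], [-2.97, 2.97]. Speed limits (rad/s): [1.89, 1.89, 2.22, 3.14, 3.14, 3.14].

### API

Orientations are given as a unit quaternion [w, x, y, z].
In Python, from plant import manip gives the robot as it stands.
- The arm moves only by the tool jog_arm, never from a script. Its argument "rows" is text: rows parted by semicolons, each of 5 numbers parted by spaces: the opening, from 0 (shut) to 1 (fully open), then the shift along the tool's x, y, z in cm, then the turn about the tool's z in degrees. A call has 1 to 5 rows; each row shifts and turns the commanded pose from where the row before left it, along the tool's axes as they then stand; what a row does not reach is not made up. A row lasts 1/12 s, in which the tool goes at most 41.7 mm and 7.16 degrees, less where a joint would pass 70% of its speed; a pose out of reach is approached as far as the arm can. A call is refused whole if a number of a shift passes 4.17 or a number of a turn 7.16, either way. A call with a gripper value outside its range is refused whole. The fingers move at their own pace and stop on an object; "squeeze" is the grip in N (left out, the last holds). Time passes only in rows, so rows that do not move let the fingers close. It gives the time, the measured TCP pose, the force and the opening at its end, in the units of the state.
- manip.sense(): the state, without advancing time (a new reading comes with each control period).
- manip.camera(name): name is "scene" or "top" or "wrist"; returns (picture, depth): 420x560x3 uint8, blue, green, red; 420x560 float32, m along the optical axis (not along the pixel's ray), 0 where there is no reading.
- manip.get_calibration(name): a dict with "fx", "fy", "cx", "cy" (pixels), "k1" (the pictures are not rectified: a ray, as slopes to the right and down, at radius r is drawn at 1 + k1 r^2 times it, then the intrinsics apply), "eye" and "attitude" of the camera in the world; the wrist camera has in their place "tool_from_camera" (4x4, takes a point from camera to tool coordinates, whose origin is the TCP and whose axes are the flange's). Camera axes: x right, y up, looking along -z (the intrinsics and any distortion apply to the point x, -y, -z); pixel columns grow to the right and rows downward; lengths in m; the calibration is good to about 2 mm. A picture is of the moment at which its call begins: read the wrist's pose just before it. get_calibration takes no time and is no camera call.
- manip.finish_job(): hands the job in, once; it reports no verdict.
The state is a dict: "clock": time; "q": joint angles; "joint_velocities": joint speeds; "joint_torque": joint torques, N m; "ee_pos": TCP position; "tcp_rot": TCP orientation; "force": force on the tool from outside, world axes, zero at the start; "torque": the same for the moment, N m; "width": finger opening in m.
Only numpy, scipy, OpenCV 4.12 (cv2) and the standard library are available. Lean on these libraries where they do the work, as an engineer would, in place of code of your own. Each camera call takes 0.05 s, during which the arm holds its last target. There are 200 camera calls.

### The job

Pack the loose square block and the loose round sleeve from the flat stone plate upright into the two empty outer places of the grey parts carrier, one at each end, so that both stand fully down on its floor beside the parts already in it. Then lift the loaded carrier by its handle about 10 cm clear of the bench, keeping it level, and finish while still holding it there, steady and level. Leave the mallet and the two small bins where they are.

Things in the scene. Friction and masses are not known exactly. Their poses are not given: they have to be found in the camera images.
- carrier: Light grey open parts carrier, loose on the bench, 220 long (x) by 60 wide (y) mm, 0.28 kg empty, 0.8 loaded; origin: centre of underside, z up. Floor 4 thick; walls 4 thick, tops 24 above the underside. A web across the middle (|x| under 8) parts it into two bays, inside |y| under 26, |x| 8 to 106. Each bay holds one part next to the web; its outer end (|x| about 57 to 106) is empty
- carrier_grip (a point): Centre of the grip bar of the carrier's arched handle, which stands on the web: a level bar along the carrier's y, 16 mm thick (x), 60 long (y), 22 high, from 80 to 102 mm above the carrier's underside (this point: 91 mm); a post under each end, free space between. Axes as the carrier
- block: Loose plain aluminium block, 44 x 44 mm and 50 mm tall, with a 30 mm upright bore, standing on the stone plate; origin at the centre of its underside, z up, x and y square to its side faces; about 0.14 kg
- sleeve: Loose plain aluminium sleeve (short tube), 46 mm outside, 32 mm inside, 50 mm tall, standing upright on the stone plate; origin at the centre of its underside, z up; about 0.12 kg
- packed_block: Block like the loose one, already in one bay of the carrier next to the web; origin at the centre of its underside, z up. It stays there
- packed_sleeve: Sleeve like the loose one, already in the other bay next to the web; origin at the centre of its underside, z up. It stays there
- plate: Fixed flat dark stone plate, 120 (its x) x 190 (its y) x 12 mm high, on which the loose block and sleeve stand about 100 mm apart; origin at the centre of its underside
- mallet: Bystander: mallet with brass head lying on the bench beyond the work; handle 22 mm thick and head 44 mm in diameter, 85 mm long; 222 mm long over all; origin on the bench under the handle
- orange_bin: Bystander: open orange bin 130 x 90 x 60 mm high at the right of the work; origin at the centre of its underside
- blue_bin: Bystander: open blue bin 140 x 100 x 50 mm high at the left of the work; origin at the centre of its underside

How it is judged:
By the outcome, as a careful person would: the job done as asked, in the order asked, and still so for the second after the job is handed in, while the arm keeps its last pose, push and grip.
It also fails if it takes over 62 s, if anything falls off the work surface, if the arm or the gripper's body presses on something with over 40 N, if the wrist force passes 120 N, or if a joint passes its speed limit or range.

## Working session

There is one attempt and no reset: what is moved stays moved. The work goes in short steps, Python scripts to look and compute and a tool call to move; the robot and the scene stay as the last step left them, time stands still between calls to the robot, and variables do not carry over. Pictures are saved under pics/ and viewed, about 8 in all and at most 12, crops included, and the job is handed in when it is done.

Besides the shell and the picture viewer there is one more tool, called after "Emit:" by a JSON object that holds its "fn" and its "kwargs", one argument or row to a line. jog_arm: Moves the arm, as the interface text tells. Its arguments: {"type":"object","properties":{"rows":{"type":"string"},"squeeze":{"type":"number"}},"required":["rows"]}

```bash
ls; mkdir -p pics
cat > h.py <<'E'
from plant import manip
import numpy as np, cv2
from scipy.spatial.transform import Rotation as R
np.set_printoptions(precision=4,suppress=True)
def rot(q): return R.from_quat([q[1],q[2],q[3],q[0]]).as_matrix()
def cam(name):
    s=manip.sense(); c=manip.get_calibration(name); im,d=manip.camera(name)
    if name=='wrist':
        T=np.eye(4);T[:3,:3]=rot(s['tcp_rot']);T[:3,3]=s['ee_pos'];M=T@np.array(c['tool_from_camera'])
    else:
        M=np.eye(4);a=np.array(c['attitude']);M[:3,:3]=rot(a) if a.size==4 else a;M[:3,3]=c['eye']
    return im,d,c,M
def rays(uv,c,M):
    uv=np.atleast_2d(uv).astype(float)
    p=np.stack([(uv[:,0]-c['cx'])/c['fx'],(uv[:,1]-c['cy'])/c['fy']],1);u=p.copy()
    for _ in range(20): u=p/(1+c['k1']*(u**2).sum(1,keepdims=True))
    return np.c_[u[:,0],-u[:,1],-np.ones(len(u))]@M[:3,:3].T
def onplane(uv,z,c,M):
    d=rays(uv,c,M);e=M[:3,3];return e+d*((z-e[2])/d[:,2])[:,None]
def cloud(d,c,M):
    h,w=d.shape;g=np.stack(np.meshgrid(np.arange(w),np.arange(h)),-1).reshape(-1,2)
    return (M[:3,3]+rays(g,c,M)*d.reshape(-1,1)).reshape(h,w,3)
E
python3 - <<'E'
from h import *
for n in ('top','scene'):
    im,d,c,M=cam(n);cv2.imwrite(f'pics/{n}0.png',im);print(n,c,(d>0).mean())
    np.savez(f'{n}0.npz',im=im,d=d,P=cloud(d,c,M))
print(manip.sense()); print(manip.get_calibration('wrist'))
E
```

```text
pics
top {'fx': 458.99172061774453, 'fy': 458.99172061774453, 'cx': 277.06337703836857, 'cy': 209.60226482926768, 'k1': 0.049392279101639985, 'eye': array([ 0.3316, -0.0123,  1.4639]), 'attitude': array([ 0.711 ,  0.0726, -0.0597, -0.6969])} 0.9959523809523809
scene {'fx': 508.9901604139137, 'fy': 508.9901604139137, 'cx': 277.62294420868466, 'cy': 214.98015561956498, 'k1': 2.819601241747337e-06, 'eye': array([1.5307, 0.3792, 1.0002]), 'attitude': array([0.5179, 0.2197, 0.3338, 0.7564])} 0.9960586734693877
{'clock': 0.1, 'q': array([ 1.2382,  0.1164,  1.4422, -0.    ,  1.584 , -0.0378]), 'joint_velocities': array([ 0.0005, -0.0016, -0.0018,  0.0003, -0.0014, -0.001 ]), 'joint_torque': array([  0.0017, -73.366 , -63.3788,  -0.    ,   0.0052,   0.    ]), 'ee_pos': array([0.1961, 0.6457, 0.2306]), 'tcp_rot': array([-0.0001,  0.1469,  0.9892, -0.0005]), 'force': array([-0.6551, -0.2219, -0.9009]), 'torque': array([-0.0024,  0.0103,  0.0336]), 'width': 0.0854754459963641}
{'fx': 378.3579217902969, 'fy': 378.3579217902969, 'cx': 282.3246659224291, 'cy': 208.92469861637127, 'k1': -0.018209579556774026, 'tool_from_camera': array([[ 0.0003,  0.9611,  0.2762,  0.071 ],
       [ 1.    ,  0.0001, -0.0014,  0.0008],
       [-0.0013,  0.2762, -0.9611, -0.1433],
       [ 0.    ,  0.    ,  0.    ,  1.    ]])}
```

View pics/top0.png

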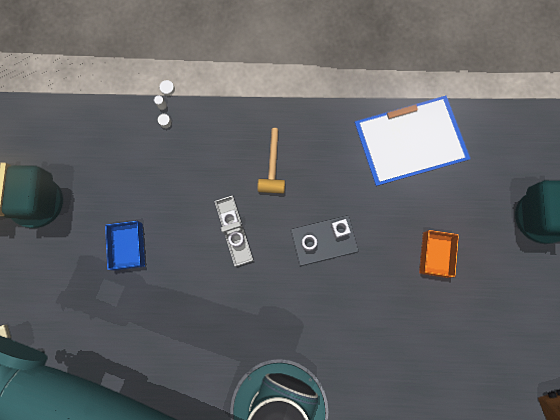

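View pics/scene0.png

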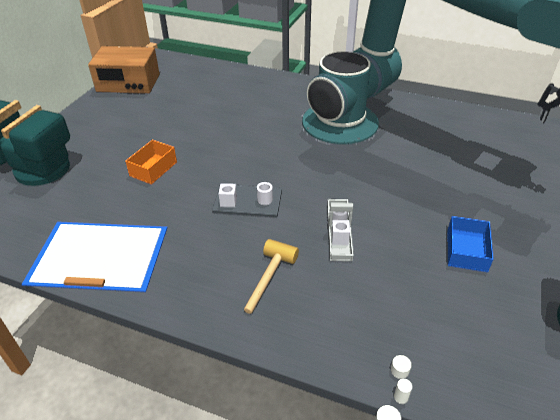

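The top view shows the carrier at about (233,232), with the packed block towards (230,217) and the packed sleeve towards (237,240). The loose sleeve is at (310,242), the loose block at (342,228), the mallet at (272,165), and the bins are clear of the work. Next I'll measure coarsely from depth.

Run:
```python
from h import *
for n in ('top','scene'):
    z=np.load(n+'0.npz');P=z['P'];im=z['im']
    def blob(lo,hi,box,f=None):
        m=(P[...,2]>lo)&(P[...,2]<hi)&(P[...,0]>box[0])&(P[...,0]<box[1])&(P[...,1]>box[2])&(P[...,1]<box[3])
        k,l,st,ce=cv2.connectedComponentsWithStats(m.astype(np.uint8))
        for i in range(1,k):
            if st[i,4]>12:
                q=P[l==i];r=cv2.minAreaRect((q[:,:2]*1000).astype(np.float32))
                print(n,(lo,hi),st[i],'mean',q.mean(0),'rect',np.round(r[0],1),np.round(r[1],1),round(r[2],1))
    B=(0.3,0.75,-0.3,0.3)
    blob(.055,.069,B);blob(.09,.11,B);blob(.014,.03,B);blob(0.007,.017,B);blob(-.003,.003,(0.5,.6,-.2,.2))
```

```text
top (0.055, 0.069) [332 219  19  18 136] mean [ 0.5452 -0.1814  0.0615] rect [ 545.2 -181.8] [44.6 43.9] 19.9
top (0.055, 0.069) [303 235  14  15  86] mean [ 0.4982 -0.085   0.0614] rect [498.2 -85.2] [44.  40.1] 0.9
top (0.09, 0.11) [221 221  20  11 116] mean [0.5363 0.1532 0.1006] rect [536.7 153.8] [17.5 59.9] 19.6
top (0.014, 0.03) [269 165   7  15  61] mean [0.7287 0.0349 0.0256] rect [726.6  36.3] [46.6 19.7] 1.3
top (0.014, 0.03) [266 190  16   3  23] mean [0.663  0.0296 0.025 ] rect [664.  30.] [ 6.8 48.6] 2.0
top (0.014, 0.03) [215 195  27  31 109] mean [0.608  0.1783 0.0224] rect [595.2 174.2] [96.5 60.1] 18.9
top (0.014, 0.03) [226 228  28  38 157] mean [0.4866 0.1362 0.0233] rect [485.4 135.5] [111.1  60. ] 19.4
top (0.014, 0.03) [317 235  11  11  27] mean [ 0.5092 -0.1242  0.0157] rect [ 507.2 -123.4] [32.6 23.7] 36.3
top (0.014, 0.03) [333 234   9   7  17] mean [ 0.5196 -0.1752  0.0182] rect [ 520.  -174.8] [27.1 12.4] 75.8
top (0.014, 0.03) [294 238   9   7  16] mean [ 0.5069 -0.0504  0.0155] rect [509.1 -49.6] [20.3 20.1] 45.5
top (0.014, 0.03) [350 240   7  12  23] m
[... 2413 characters left out ...]
233] rect [703.2  15.3] [40.7 14. ] 67.0
scene (0.014, 0.03) [267 250  32  21 129] mean [0.712  0.0575 0.0242] rect [708.8  57.3] [31.9 99.1] 51.7
scene (0.007, 0.017) [ 212  183   70   34 1145] mean [ 0.5226 -0.1198  0.0131] rect [ 504.5 -134.8] [140.7 191.3] 14.4
scene (0.007, 0.017) [331 240  18  10  60] mean [0.5931 0.17   0.011 ] rect [596.2 171.7] [29.1 46.6] 5.2
scene (0.007, 0.017) [330 256  23   4  56] mean [0.639  0.1915 0.0118] rect [639.5 191.3] [ 6.3 57.1] 18.4
scene (-0.003, 0.003) [ 215  208  114   39 1396] mean [0.5602 0.0101 0.0008] rect [550.1 -28.7] [ 99.5 342.5] 0.0
scene (-0.003, 0.003) [351 225   7  11  43] mean [0.5174 0.192  0.0009] rect [518.8 194.2] [40.6 16.9] 14.9
```

Emit:
{"fn": "jog_arm", "kwargs": {
  "rows": "1 0 0 0 -7.16;1 0 0 0 -7.16;1 0 0 0 -7.16;1 0 0 0 -7.16;1 0 0 0 -7.16"
}}

```text
clock: 0.52
ee_pos: [0.1961, 0.6458, 0.2309]
tcp_rot: [-0.0, -0.167, 0.986, -0.0]
force: [0.6, 0.3, -1.5]
width: 0.0851
```

Emit:
{"fn": "jog_arm", "kwargs": {
  "rows": "1 -1.08 -3.84 0 0;1 -1.08 -3.84 0 0;1 -1.08 -3.84 0 0;1 -1.08 -3.84 0 0;1 -1.08 -3.84 0 0"
}}

```text
clock: 0.93
ee_pos: [0.3099, 0.48, 0.2309]
tcp_rot: [-0.0, -0.165, 0.986, -0.0]
force: [0.4, -0.2, -0.3]
width: 0.0852
```

Emit:
{"fn": "jog_arm", "kwargs": {
  "rows": "1 -1.08 -3.84 0 0;1 -1.08 -3.84 0 0;1 -1.08 -3.84 0 0;1 -1.08 -3.84 0 0;1 -1.08 -3.84 0 0"
}}

```text
clock: 1.35
ee_pos: [0.4233, 0.3158, 0.2312]
tcp_rot: [-0.0, -0.164, 0.986, -0.0]
force: [1.7, 0.5, -0.1]
width: 0.0852
```

Emit:
{"fn": "jog_arm", "kwargs": {
  "rows": "1 -1.08 -3.84 0 0;1 -1.08 -3.84 0 0;1 -1.08 -3.84 0 0;1 -1.08 -3.84 0 0;1 -1.08 -3.84 0 0"
}}

```text
clock: 1.77
ee_pos: [0.5367, 0.1515, 0.2312]
tcp_rot: [-0.0, -0.164, 0.986, 0.0]
force: [1.3, 0.8, 0.2]
width: 0.0854
```

```bash
cat >> h.py <<'E'
def wrist(tag):
    manip.camera('wrist');manip.camera('wrist')
    im,d,c,M=cam('wrist');cv2.imwrite(f'pics/{tag}.png',im);P=cloud(d,c,M)
    np.savez(tag+'.npz',im=im,d=d,P=P,M=M);s=manip.sense()
    r=rot(s['tcp_rot']);print(s['clock'],s['ee_pos'],'psi',np.degrees(np.arctan2(r[1,0],r[0,0])),'vel',abs(s['joint_velocities']).max())
    return im,d,c,M,P
def blobs(P,lo,hi,mn=100,box=(0.3,0.75,-.35,.3)):
    m=(P[...,2]>lo)&(P[...,2]<hi)&(P[...,0]>box[0])&(P[...,0]<box[1])&(P[...,1]>box[2])&(P[...,1]<box[3])
    k,l,st,ce=cv2.connectedComponentsWithStats(m.astype(np.uint8))
    for i in range(1,k):
        if st[i,4]>mn:
            q=P[l==i];r=cv2.minAreaRect((q[:,:2]*1000).astype(np.float32));cc=cv2.minEnclosingCircle((q[:,:2]*1000).astype(np.float32))
            print((lo,hi),st[i],'mean',q.mean(0),'rect',np.round(r[0],1),np.round(r[1],1),round(r[2],1),'circ',np.round(cc[0],1),round(cc[1],1))
E
python3 - <<'E'
from h import *
im,d,c,M,P=wrist('w1')
blobs(P,.096,.106);blobs(P,.050,.057);blobs(P,.021,.027);blobs(P,.059,.065);blobs(P,.002,.007)
E
```

```text
1.9167 [0.537  0.1513 0.2306] psi -161.30114654221876 vel 0.05591293198267584
(0.096, 0.106) [ 252  186   80   22 1719] mean [0.5338 0.1567 0.1021] rect [534.2 156.9] [16.3 59.3] 18.1 circ [534.5 157. ] 30.1
(0.05, 0.057) [ 28  18  25  59 295] mean [ 0.4948 -0.0637  0.0535] rect [494.7 -67.9] [43.9 17.7] 11.1 circ [496.4 -76.6] 21.9
(0.05, 0.057) [  0  24  20  43 239] mean [ 0.4983 -0.0939  0.0534] rect [498.4 -91.3] [31.4 15.2] 5.9 circ [497.6 -83.8] 15.7
(0.05, 0.057) [ 262  120   55   53 1175] mean [0.5046 0.1456 0.0543] rect [504.6 145.5] [43.6 45.7] 18.8 circ [504.8 145.6] 22.9
(0.05, 0.057) [ 266  208   50   37 1038] mean [0.574  0.1709 0.0545] rect [570.8 169.7] [34.8 44.1] 19.0 circ [570.5 169.7] 27.5
(0.021, 0.027) [ 47  26  26  54 199] mean [ 0.4955 -0.0636  0.024 ] rect [497.1 -67.5] [44.9 18.3] 2.1 circ [497.5 -76.6] 22.4
(0.021, 0.027) [ 22  34  10  29 113] mean [ 0.4995 -0.0962  0.0242] rect [499.4 -95.8] [22.9  5.8] 6.9 circ [499.1 -93.2] 11.4
(0.021, 0.027) [ 254   53   70  119 1427] mean [0.4686 0.1336 0.0244] rect [480.1 137.7] [102.9  60.3] 19.3 circ [480.4 137.6] 
[... 324 characters left out ...]
2 ] rect [496.7 -76.4] [45.8 35.5] 6.3 circ [497.1 -80.6] 23.0
(0.002, 0.007) [ 99   0  10 123 258] mean [ 0.4909 -0.0388  0.0047] rect [492.1 -38.4] [106.1   2.3] 14.9 circ [492.2 -38.6] 53.0
(0.002, 0.007) [ 260   59   58   84 3602] mean [0.4621 0.1314 0.0047] rect [470.4 134.3] [75.1 52.4] 19.3 circ [470.3 134.5] 45.6
(0.002, 0.007) [272 128  33  30 771] mean [0.506  0.1463 0.0045] rect [506.6 146. ] [28. 31.] 19.6 circ [505.  145.7] 15.8
(0.002, 0.007) [ 264  208   52   66 1435] mean [0.6196 0.1859 0.0047] rect [601.7 180.7] [72.1 52.2] 19.5 circ [601.7 180.3] 43.9
(0.002, 0.007) [276 208  29  14 301] mean [0.5735 0.171  0.0047] rect [574.2 171.2] [13.8 28.4] 19.2 circ [571.5 170.2] 14.2
```

View pics/w1.png

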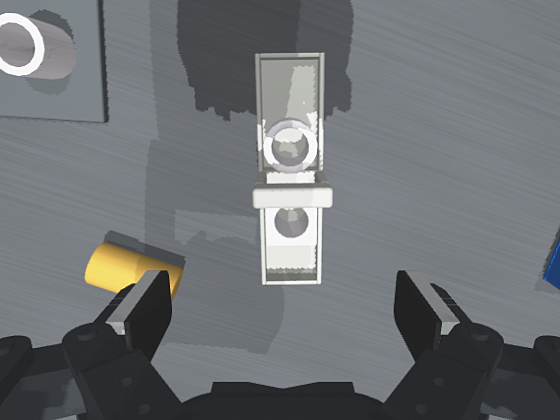

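The view shows the carrier upright in the middle: packed sleeve at (290,145), handle bar at (292,195), packed block at (291,222), both outer ends empty, and the mallet head at (130,270). Now I'll refine the carrier axes.

```bash
cat >> h.py <<'E'
def carrier(P,a=19.35,o=(.5342,.1569)):
    a=np.radians(a);u=np.array([np.cos(a),np.sin(a)]);v=np.array([-u[1],u[0]])
    x=(P[...,:2]-o)@u*1000;y=(P[...,:2]-o)@v*1000;z=P[...,2]*1000
    m=(abs(x)<130)&(abs(y)<40)
    def f(n,w):
        w=w&m
        if w.sum()>20: print(n,w.sum(),'x',np.percentile(x[w],[1,99]).round(1),'y',np.percentile(y[w],[1,99]).round(1))
    f('bar',(z>97)&(z<106));f('rim',(abs(z-24)<2.5));f('rim near',(abs(z-24)<2.5)&(x<-60));f('rim far',(abs(z-24)<2.5)&(x>60))
    f('floor near',(abs(z-4.5)<2)&(x<-56)&(abs(y)<28));f('floor far',(abs(z-4.5)<2)&(x>56)&(abs(y)<28))
    f('part near',(abs(z-54)<3)&(x<-8));f('part far',(abs(z-54)<3)&(x>8))
    for s in (-1,1):   # angle: long side rims
        w=m&(abs(z-24)<2.5)&(s*y>22)
        print('side',s,np.degrees(np.arctan(np.polyfit(x[w],y[w],1)[0])),y[w].mean())
E
python3 - <<'E'
from h import *
carrier(np.load('w1.npz')['P'])
E
```

```text
bar 1703 x [-7.5  8.1] y [-29.   28.5]
rim 2376 x [-108.5  109.9] y [-30.   29.9]
rim near 851 x [-108.7  -60.5] y [-30.2  29.7]
rim far 622 x [ 60.6 110.3] y [-29.8  30. ]
floor near 3037 x [-104.8  -56.6] y [-25.8  25.3]
floor far 1396 x [ 67.1 107.1] y [-25.7  25.4]
part near 1164 x [-52.7 -10.3] y [-22.8  20.8]
part far 1020 x [21.8 55.7] y [-21.9  21.7]
side -1 0.07320844872805228 -27.81970585566475
side 1 0.09454899474208284 27.60664653070934
```

Emit:
{"fn": "jog_arm", "kwargs": {
  "rows": "1 1.1 -3.53 0 0;1 1.1 -3.53 0 0;1 1.1 -3.53 0 0;1 1.1 -3.53 0 0;1 1.1 -3.53 0 0"
}}

```text
clock: 2.33
ee_pos: [0.5407, -0.0319, 0.2314]
tcp_rot: [0.0, -0.165, 0.986, 0.0]
force: [0.7, -0.1, 0.3]
width: 0.0851
```

Emit:
{"fn": "jog_arm", "kwargs": {
  "rows": "1 1.1 -3.53 0 0;1 1.1 -3.53 0 0;1 1.1 -3.53 0 0;1 1.1 -3.53 0 0"
}}

```text
clock: 2.67
ee_pos: [0.5451, -0.1799, 0.2313]
tcp_rot: [0.0, -0.165, 0.986, 0.0]
force: [0.7, 0.0, -0.3]
width: 0.0853
```

Run:
```python
from h import *
im,d,c,M,P=wrist('w2')
blobs(P,.059,.065);blobs(P,.009,.015,1500)
for n,c0,r in (('block',(.546,-.181),.04),):
    m=(abs(P[...,2]-.062)<.003)&(np.hypot(P[...,0]-c0[0],P[...,1]-c0[1])<r)
    cs,_=cv2.findContours(m.astype(np.uint8),0,1);print(cv2.minAreaRect(max(cs,key=len)))
```

```text
2.8167 [ 0.5451 -0.1802  0.2308] psi -161.21703409639795 vel 0.048281102277769695
(0.059, 0.065) [ 385  145   54   53 1227] mean [ 0.4967 -0.0829  0.0624] rect [497.4 -82.6] [44.3 44.2] 38.5 circ [497.3 -82.4] 22.5
(0.059, 0.065) [ 258  159   54   52 1710] mean [ 0.5417 -0.1794  0.0625] rect [ 542.5 -179.2] [44.  44.1] 19.1 circ [ 542.1 -179.3] 30.6
(0.009, 0.015) [  242    87   209   136 18355] mean [ 0.5018 -0.1365  0.0127] rect [ 510. -132.] [119.6 189.8] 14.9 circ [ 509.8 -131.7] 110.8
((284.5, 184.5), (51.0, 53.0), 90.0)
```

Emit:
{"fn": "jog_arm", "kwargs": {
  "rows": "1 0.23 0.17 0 -0.3;1 0 0 3.9 0;1 0 0 3.9 0;1 0 0 3.9 0;1 0 0 3 0"
}}

```text
clock: 3.23
ee_pos: [0.5418, -0.1759, 0.0815]
tcp_rot: [-0.001, -0.168, 0.986, 0.0]
force: [0.1, 0.5, -0.5]
width: 0.0854
```

Emit:
{"fn": "jog_arm", "kwargs": {
  "rows": "1 0 0 2 0;1 0 0 2 0;1 0 0 1 0;1 0 0 0 0;0.4 0 0 0 0",
  "squeeze": 40
}}

```text
clock: 3.65
ee_pos: [0.5429, -0.1774, 0.0349]
tcp_rot: [0.0, -0.168, 0.986, 0.0]
force: [0.4, 0.8, 0.1]
width: 0.0754
```

Emit:
{"fn": "jog_arm", "kwargs": {
  "rows": "0.4 0 0 0 0;0.4 0 0 0 0;0.4 0 0 0 0;0.4 0 0 0 0;0.4 0 0 0 0"
}}

```text
clock: 4.07
ee_pos: [0.5434, -0.1785, 0.0359]
tcp_rot: [0.001, -0.167, 0.986, -0.0]
force: [-0.7, 1.0, 6.6]
width: 0.0433
```

Emit:
{"fn": "jog_arm", "kwargs": {
  "rows": "0.2 0 0 -0.5 0;0.2 0 0 -2.5 0;0.2 0 0 -3 0;0.2 0 0 -3 0;0.2 0 0 -3 0"
}}

```text
clock: 4.48
ee_pos: [0.5423, -0.1782, 0.1562]
tcp_rot: [0.0, -0.167, 0.986, -0.0]
force: [0.4, -0.9, -1.6]
width: 0.0436
```

Emit:
{"fn": "jog_arm", "kwargs": {
  "rows": "0.2 -0.29 3.99 0 0;0.2 -0.29 3.99 0 0;0.2 -0.29 3.99 0 0;0.2 -0.29 3.99 0 0;0.2 -0.29 3.99 0 0"
}}

```text
clock: 4.9
ee_pos: [0.4897, 0.0163, 0.1549]
tcp_rot: [0.0, -0.166, 0.986, -0.0]
force: [1.3, 0.1, -1.0]
width: 0.0432
```

Emit:
{"fn": "jog_arm", "kwargs": {
  "rows": "0.2 -0.29 3.99 0 0;0.2 -0.29 3.99 0 0;0.2 -0.29 3.99 0 0;0.2 0 0 0 0"
}}

```text
clock: 5.23
ee_pos: [0.4577, 0.1359, 0.155]
tcp_rot: [0.0, -0.169, 0.986, 0.001]
force: [0.5, -0.3, -2.1]
width: 0.0434
```

Run:
```python
from h import *
im,d,c,M,P=wrist('w3'); print(manip.sense()['width'])
carrier(P,19.43,(.5350,.1572))
```

```text
5.3833 [0.4594 0.131  0.1548] psi -160.71470585093704 vel 0.036437852740921116
0.04313215187118351
bar 374 x [3.2 7.3] y [-28.6  28.1]
rim 1222 x [-110.4   84.2] y [-30.   29.6]
rim near 984 x [-110.4  -73.3] y [-30.   29.7]
rim far 154 x [69.3 86. ] y [-30.1  29.5]
floor near 2997 x [-110.2  -67.3] y [-25.9  25.5]
floor far 441 x [ 96.8 107.1] y [-25.3  25.8]
part near 36 x [-35.1 -28.2] y [14.4 18.9]
part far 625 x [45.2 55.1] y [-21.9  21.6]
side -1 -0.17229698966413465 -27.649854784156574
side 1 0.13863255616418124 27.406693834538885
```

View pics/w3.png

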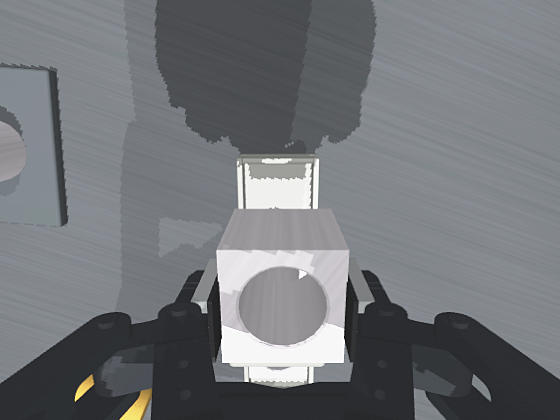

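The block is held straight over the near end: its top is at (283,305), and the carrier's near rim is at row 157. I'll measure the held block in this same view.

```bash
cat >> h.py <<'E'
def held(P,lo,hi,a=19.43,o=(.5350,.1572),c0=(.459,.131),r=.045):
    a=np.radians(a);u=np.array([np.cos(a),np.sin(a)]);v=np.array([-u[1],u[0]])
    m=(P[...,2]>lo)&(P[...,2]<hi)&(np.hypot(P[...,0]-c0[0],P[...,1]-c0[1])<r)
    k,l,st,_=cv2.connectedComponentsWithStats(m.astype(np.uint8));i=1+st[1:,4].argmax();q=P[l==i]
    L=np.c_[(q[:,:2]-o)@u,(q[:,:2]-o)@v].astype(np.float32)*1000
    print('z',q[:,2].mean(),'n',len(q),'x',np.percentile(L[:,0],[.5,99.5]),'y',np.percentile(L[:,1],[.5,99.5]),cv2.minAreaRect(L),cv2.minEnclosingCircle(L))
E
python3 - <<'E'
from h import *
P=np.load('w3.npz')['P'];held(P,.174,.187)
E
```

```text
z 0.18093516706256949 n 12395 x [-103.2709  -58.7906] y [-31.1303  37.1282] ((-80.94293975830078, 2.9864234924316406), (71.25483703613281, 45.917877197265625), 89.53545379638672) ((-86.5458984375, 3.0330371856689453), 35.62869644165039)
```

Run:
```python
from h import *
P=np.load('w3.npz')['P']
a=np.radians(19.43);u=np.array([np.cos(a),np.sin(a)]);v=np.array([-u[1],u[0]]);o=(.5350,.1572)
x=(P[...,:2]-o)@u*1000;y=(P[...,:2]-o)@v*1000
for lo,hi in ((-102,-95),(-67,-60)):
    m=(abs(P[...,2]-.181)<.003)&(x>lo)&(x<hi)&(abs(y)<35);print(m.sum(),np.percentile(y[m],[0,.5,50,99.5,100]))
```

```text
2386 [-19.2529 -18.843    2.7942  24.7581  25.2281]
2138 [-19.2566 -18.9269   2.7689  24.7267  25.006 ]
```

Emit:
{"fn": "jog_arm", "kwargs": {
  "rows": "0.2 0 -0.29 0 0;0.2 0 0 2 0;0.2 0 0 2 0;0.2 0 0 2 0;0.2 0 0 2 0"
}}

```text
clock: 5.8
ee_pos: [0.4609, 0.1264, 0.0736]
tcp_rot: [0.0, -0.166, 0.986, -0.0]
force: [-0.4, -0.4, -1.3]
width: 0.0434
```

Emit:
{"fn": "jog_arm", "kwargs": {
  "rows": "0.2 0 0 1.5 0;0.2 0 0 1 0;0.2 0 0 0.6 0;0.2 0 0 0.4 0;0.2 0 0 0.4 0"
}}

```text
clock: 6.22
ee_pos: [0.461, 0.1276, 0.0357]
tcp_rot: [0.0, -0.166, 0.986, 0.0]
force: [-0.7, -0.1, -1.1]
width: 0.0432
```

Emit:
{"fn": "jog_arm", "kwargs": {
  "rows": "0.2 0 0 0.3 0;0.2 0 0 0.2 0;0.2 0 0 0 0"
}}

```text
clock: 6.47
ee_pos: [0.4605, 0.128, 0.0303]
tcp_rot: [0.0, -0.167, 0.986, 0.0]
force: [0.4, -0.0, -1.5]
width: 0.0433
```

Emit:
{"fn": "jog_arm", "kwargs": {
  "rows": "0.2 0 0 0.1 0;0.2 0 0 0.1 0;0.2 0 0 0.05 0;0.2 0 0 0 0"
}}

```text
clock: 6.8
ee_pos: [0.4605, 0.1281, 0.028]
tcp_rot: [0.0, -0.167, 0.986, -0.0]
force: [1.1, 0.4, -1.2]
width: 0.043
```

Emit:
{"fn": "jog_arm", "kwargs": {
  "rows": "0.2 0 0 0.08 0;0.2 0 0 0 0;0.55 0 0 0 0;0.65 0 0 0 0;0.75 0 0 0 0"
}}

```text
clock: 7.22
ee_pos: [0.4605, 0.128, 0.027]
tcp_rot: [0.0, -0.167, 0.986, -0.0]
force: [0.2, 0.0, -0.4]
width: 0.0638
```

Emit:
{"fn": "jog_arm", "kwargs": {
  "rows": "0.8 0 0 0 0;0.9 0 0 -1 0;1 0 0 -3 0;1 0 0 -4 0;1 0 0 -4 0"
}}

```text
clock: 7.63
ee_pos: [0.4598, 0.1279, 0.1487]
tcp_rot: [-0.001, -0.167, 0.986, -0.0]
force: [1.2, 0.2, 0.1]
width: 0.0854
```

Emit:
{"fn": "jog_arm", "kwargs": {
  "rows": "1 0 0 -4 0;1 0 0 -4 0;1 0 0 0 0"
}}

```text
clock: 7.88
ee_pos: [0.4621, 0.1284, 0.2362]
tcp_rot: [0.005, -0.167, 0.986, 0.0]
force: [0.8, 1.0, 1.3]
width: 0.0856
```

Run:
```python
from h import *
im,d,c,M,P=wrist('w4'); print(manip.sense()['width'])
carrier(P,19.43,(.5350,.1572)); blobs(P,.050,.059)
```

```text
8.0333 [0.4604 0.128  0.2274] psi -160.7907308835393 vel 0.032527320511899056
0.08547849520361682
bar 1463 x [-8.7  6.5] y [-29.2  28.6]
rim 2022 x [-109.9  109.3] y [-29.9  29.8]
rim near 771 x [-110.3  -60.7] y [-30.   29.7]
rim far 545 x [ 60.6 109.7] y [-29.8  29.8]
floor near 778 x [-120.8  -64.7] y [-25.7  26. ]
floor far 724 x [ 87.  106.5] y [-25.7  25.6]
part near 2703 x [-102.8  -10.7] y [-22.8  20.8]
part far 629 x [34.7 54.7] y [-22.1  21.8]
side -1 0.04183364811623987 -27.693860490004404
side 1 0.0027529803111072367 27.58953033293628
(0.05, 0.059) [ 28 117  33  54 319] mean [ 0.4885 -0.0661  0.0546] rect [491.7 -68.5] [44.6 17.3] 23.3 circ [495.2 -76.4] 22.3
(0.05, 0.059) [  7 126  29  39 287] mean [ 0.5031 -0.0929  0.0548] rect [501.9 -90.2] [31.7 15.7] 29.3 circ [498.7 -84.4] 15.9
(0.05, 0.059) [ 257  157   52   51 1664] mean [0.4581 0.1291 0.0544] rect [458.9 129.3] [43.9 44.1] 19.3 circ [458.7 129.1] 30.5
(0.05, 0.059) [ 258  210   51   49 1054] mean [0.5036 0.1452 0.0541] rect [503.9 145.4] [44.8 45. ] 38.8 circ [504.3 145.3] 22.9
(0.05, 0.059) [261 303  47  19 649] mean [0.579  0.1726 0.0544] rect [577.3 171.9] [20.8 44.1] 19.8 circ [577. 172.] 23.9
```

View pics/w4.png

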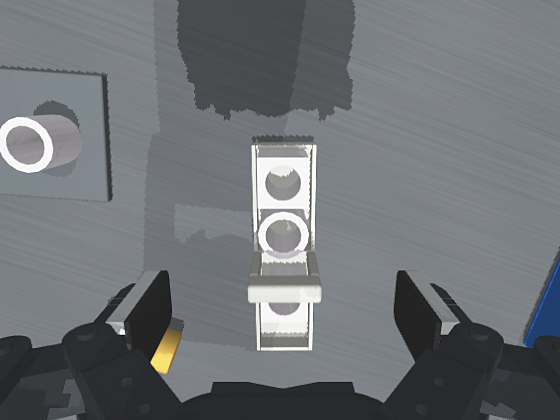

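The block is seated: its top is at 54.4 mm, the same as the packed parts. Next is the sleeve.

Emit:
{"fn": "jog_arm", "kwargs": {
  "rows": "1 0.57 -3.55 0 0;1 0.57 -3.55 0 0;1 0.57 -3.55 0 0;1 0.57 -3.55 0 0;1 0.57 -3.55 0 0"
}}

```text
clock: 8.45
ee_pos: [0.4913, -0.0506, 0.2256]
tcp_rot: [-0.001, -0.167, 0.986, 0.0]
force: [0.7, -0.7, 0.5]
width: 0.0858
```

Emit:
{"fn": "jog_arm", "kwargs": {
  "rows": "1 0.57 -3.55 0 0;1 0 0 3.8 0;1 0 0 3.8 0;1 0 0 3.8 0;1 0 0 3 0"
}}

```text
clock: 8.87
ee_pos: [0.4964, -0.0843, 0.0787]
tcp_rot: [-0.002, -0.166, 0.986, 0.001]
force: [0.3, -0.8, -0.5]
width: 0.0855
```

Emit:
{"fn": "jog_arm", "kwargs": {
  "rows": "1 0 0 2 0;1 0 0 2 0;1 0 0 0.9 0;1 0 0 0 0;0.4 0 0 0 0",
  "squeeze": 40
}}

```text
clock: 9.28
ee_pos: [0.498, -0.0843, 0.0339]
tcp_rot: [-0.001, -0.167, 0.986, 0.0]
force: [-0.0, -0.3, 0.6]
width: 0.0755
```

Emit:
{"fn": "jog_arm", "kwargs": {
  "rows": "0.4 0 0 0 0;0.4 0 0 0 0;0.4 0 0 0 0;0.3 0 0 0 0;0.2 0 0 0 0"
}}

```text
clock: 9.7
ee_pos: [0.4989, -0.0845, 0.0356]
tcp_rot: [0.001, -0.167, 0.986, -0.0]
force: [-1.5, 0.1, 7.7]
width: 0.0453
```

Emit:
{"fn": "jog_arm", "kwargs": {
  "rows": "0.2 0 0 -0.5 0;0.2 0 0 -2.5 0;0.2 0 0 -3.5 0;0.2 0 0 -3.5 0;0.2 0 0 -3 0"
}}

```text
clock: 10.12
ee_pos: [0.4982, -0.0844, 0.1671]
tcp_rot: [0.001, -0.167, 0.986, -0.0]
force: [1.1, 0.5, -1.4]
width: 0.0456
```

Emit:
{"fn": "jog_arm", "kwargs": {
  "rows": "0.2 -2.44 2.67 0 0;0.2 -2.44 2.67 0 0;0.2 -2.44 2.67 0 0;0.2 -2.44 2.67 0 0;0.2 -2.44 2.67 0 0"
}}

```text
clock: 10.53
ee_pos: [0.5699, 0.0836, 0.1649]
tcp_rot: [0.001, -0.167, 0.986, -0.0]
force: [0.3, -1.5, -1.5]
width: 0.0452
```

Emit:
{"fn": "jog_arm", "kwargs": {
  "rows": "0.2 -2.44 2.67 0 0;0.2 -2.44 2.67 0 0;0.2 -2.44 2.67 0 0;0.2 0 0 0 0;0.2 0 0 0 0"
}}

```text
clock: 10.95
ee_pos: [0.6124, 0.1831, 0.164]
tcp_rot: [-0.0, -0.168, 0.986, 0.0]
force: [-0.3, -0.1, -1.9]
width: 0.0455
```

Run:
```python
from h import *
im,d,c,M,P=wrist('w5'); s=manip.sense(); print(s['width'])
carrier(P,19.43,(.5350,.1572))
zt=s['ee_pos'][2]+.0265; print(zt); held(P,zt-.004,zt+.004,c0=(.6105,.1840))
a=np.radians(19.43);u=np.array([np.cos(a),np.sin(a)]);v=np.array([-u[1],u[0]]);o=(.5350,.1572)
x=(P[...,:2]-o)@u*1000;y=(P[...,:2]-o)@v*1000
m=(abs(P[...,2]-zt)<.004)&(abs(y)<35)&(x>50)&(x<112)&(abs(x-81)>13)
X=x[m];Y=y[m]
print('ring x',np.percentile(X,[.3,99.7]),'z',P[...,2][m].mean(),'y at ends',Y[X<np.percentile(X,3)].mean(),Y[X>np.percentile(X,97)].mean())
for l,h_ in ((60,68),(94,102)): k=(X>l)&(X<h_);print(np.percentile(Y[k],[.5,99.5]))
```

```text
11.1 [0.6121 0.1809 0.1644] psi -160.8180310060971 vel 0.008217185549416294
0.045747694965049435
bar 3633 x [-7.6  7.8] y [-29.3  28.7]
rim 2298 x [-54.2 100.7] y [-30.1  29.8]
rim far 581 x [ 60.5 103. ] y [-30.   29.8]
floor near 78 x [-59.7 -56. ] y [-26.   25.6]
floor far 2649 x [ 64.  101.4] y [-25.9  25.6]
part near 1927 x [-48.  -12.1] y [-22.9  20.9]
part far 2806 x [11.5 54.5] y [-22.1  21.4]
side -1 0.07141582622685604 -28.078585851111242
side 1 0.017130175687029472 27.69826006636529
0.19086684980655677
z 0.1907696034157254 n 8153 x [ 57.081  101.1343] y [-36.5176  33.5842] ((75.88556671142578, -3.001789093017578), (58.25640106201172, 50.23651123046875), 52.357696533203125) ((73.89216613769531, -1.3455562591552734), 36.46402359008789)
ring x [ 56.8257 101.84  ] z 0.1906679853083766 y at ends -1.4481020718565263 -1.8248629125758162
[-20.0033  17.4437]
[-17.3808  13.9577]
```

View pics/w5.png

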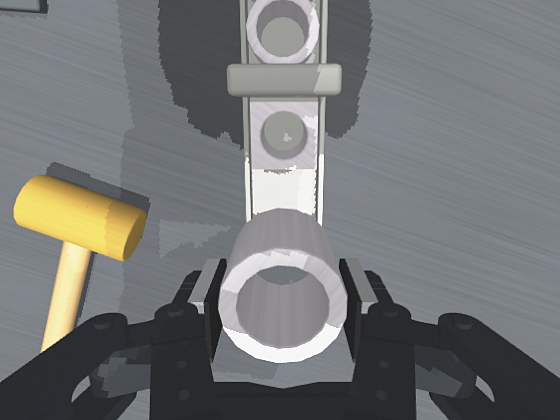

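The sleeve is held over the empty far end, at (283,300) in the picture. Relative to the carrier its centre is about (79.3, -1.5) mm, against a target of (80.4, 0). I'll correct by about 1 mm in each direction and lower it.

Emit:
{"fn": "jog_arm", "kwargs": {
  "rows": "0.2 -0.11 0.12 0 0;0.2 0 0 2.4 0;0.2 0 0 2.4 0;0.2 0 0 2.4 0;0.2 0 0 2 0"
}}

```text
clock: 11.52
ee_pos: [0.6125, 0.1821, 0.0708]
tcp_rot: [-0.0, -0.166, 0.986, -0.0]
force: [-0.0, 0.5, -1.9]
width: 0.0456
```

Emit:
{"fn": "jog_arm", "kwargs": {
  "rows": "0.2 0 0 1.5 0;0.2 0 0 1 0;0.2 0 0 0.6 0;0.2 0 0 0.4 0;0.2 0 0 0.3 0"
}}

```text
clock: 11.93
ee_pos: [0.6134, 0.183, 0.0345]
tcp_rot: [0.0, -0.167, 0.986, 0.0]
force: [-0.2, 0.6, -1.0]
width: 0.0449
```

Emit:
{"fn": "jog_arm", "kwargs": {
  "rows": "0.2 0 0 0.2 0;0.2 0 0 0.2 0;0.2 0 0 0.1 0;0.2 0 0 0 0"
}}

```text
clock: 12.27
ee_pos: [0.613, 0.1831, 0.0292]
tcp_rot: [0.0, -0.167, 0.986, 0.0]
force: [-0.9, 0.8, -1.0]
width: 0.0453
```

Emit:
{"fn": "jog_arm", "kwargs": {
  "rows": "0.2 0 0 0.1 0;0.2 0 0 0.08 0;0.2 0 0 0 0"
}}

```text
clock: 12.52
ee_pos: [0.6131, 0.1831, 0.0276]
tcp_rot: [0.0, -0.167, 0.986, 0.0]
force: [-1.9, -0.4, 1.2]
width: 0.0453
```

Emit:
{"fn": "jog_arm", "kwargs": {
  "rows": "0.2 0 0 0.06 0;0.2 0 0 0 0;0.6 0 0 0 0;0.7 0 0 0 0;0.75 0 0 0 0"
}}

```text
clock: 12.93
ee_pos: [0.6129, 0.1831, 0.0265]
tcp_rot: [0.0, -0.167, 0.986, -0.0]
force: [1.2, -0.3, 0.4]
width: 0.0639
```

Emit:
{"fn": "jog_arm", "kwargs": {
  "rows": "0.8 0 0 0 0;0.9 0 0 -1 0;1 0 0 -3 0;1 0 0 -4 0;1 0 0 -4 0"
}}

```text
clock: 13.35
ee_pos: [0.6123, 0.1829, 0.1481]
tcp_rot: [-0.001, -0.167, 0.986, -0.0]
force: [-0.1, -0.5, 0.5]
width: 0.0858
```

Emit:
{"fn": "jog_arm", "kwargs": {
  "rows": "1 3 -0.3 -2.4 0;1 3 -0.3 -2.3 0;1 3 0 -2.3 0;1 0 0 0 0;1 0 0 0 0"
}}

```text
clock: 13.77
ee_pos: [0.5297, 0.1476, 0.2194]
tcp_rot: [0.002, -0.167, 0.986, 0.0]
force: [0.1, -0.2, -0.2]
width: 0.0852
```

Run:
```python
from h import *
im,d,c,M,P=wrist('w6'); print(manip.sense()['width'])
carrier(P,19.43,(.5350,.1572)); blobs(P,.050,.059); blobs(P,.096,.106)
```

```text
13.9167 [0.5301 0.1479 0.2158] psi -160.78633840583393 vel 0.01798768774078106
0.08530555837121853
bar 1848 x [-8.4  7. ] y [-28.9  28.7]
rim 2418 x [-109.4  107.9] y [-30.   29.8]
rim near 957 x [-109.5  -61.1] y [-30.   29.7]
rim far 509 x [ 60.6 109.2] y [-29.9  29.9]
floor near 1038 x [-109.8  -64.9] y [-26.1  25.9]
floor far 245 x [ 59.  105.6] y [-26.1  25.4]
part near 3358 x [-101.6  -11.1] y [-22.8  20.9]
part far 2019 x [ 23.4 101.9] y [-21.6  21.6]
side -1 0.010513653424640865 -27.796340701387177
side 1 0.016106912729701706 27.590205326912667
(0.05, 0.059) [ 260   67   58   60 2061] mean [0.459  0.1296 0.0547] rect [459.5 129.6] [44.1 44.1] 19.2 circ [459.6 129.5] 31.0
(0.05, 0.059) [ 260  130   57   56 1302] mean [0.504  0.1454 0.0543] rect [504.3 145.6] [45.3 45. ] 43.6 circ [504.6 145.5] 22.9
(0.05, 0.059) [ 263  224   52   35 1002] mean [0.5753 0.1715 0.0545] rect [571.7 169.9] [32.3 44. ] 19.5 circ [571.6 169.9] 27.0
(0.05, 0.059) [ 264  261   51   48 1083] mean [0.6102 0.1839 0.0542] rect [611.  183.8] [44.6 45.2] 68.8 circ [611.3 184.2] 23.0
(0.096, 0.106) [ 249  201   84   23 1879] mean [0.5336 0.1565 0.1021] rect [534.2 157. ] [16.3 59.5] 18.6 circ [534.5 157. ] 30.1
```

View pics/w6.png

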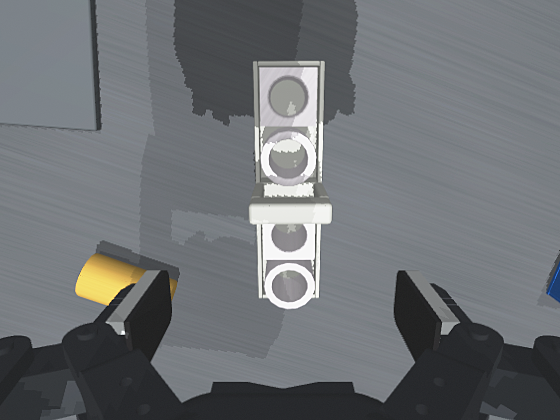

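All four parts stand in the carrier at (289,97), (288,158), (289,235) and (290,287). Their tops are all 54 to 55 mm high, and the carrier hasn't moved. I'll turn for the handle grasp.

Emit:
{"fn": "jog_arm", "kwargs": {
  "rows": "1 0 0 0 7.1;1 0 0 0 7.1;1 0 0 0 7.1;1 0 0 0 7.1;1 0 0 0 7.1"
}}

```text
clock: 14.33
ee_pos: [0.5302, 0.1479, 0.215]
tcp_rot: [-0.001, 0.145, 0.989, -0.0]
force: [-0.2, -0.2, 0.1]
width: 0.0852
```

Emit:
{"fn": "jog_arm", "kwargs": {
  "rows": "1 0 0 0 7.1;1 0 0 0 7.1;1 0 0 0 7.1;1 0 0 0 7.1;1 0 0 0 7.1"
}}

```text
clock: 14.75
ee_pos: [0.5302, 0.1479, 0.215]
tcp_rot: [-0.001, 0.439, 0.898, -0.001]
force: [-0.3, -0.1, 0.2]
width: 0.0855
```

Emit:
{"fn": "jog_arm", "kwargs": {
  "rows": "1 0 0 0 7.1;1 0 0 0 7.1;1 0 0 0 4.6;1 0 0 0 0;1 0 0 0 0"
}}

```text
clock: 15.17
ee_pos: [0.5301, 0.1479, 0.2155]
tcp_rot: [-0.001, 0.577, 0.817, -0.001]
force: [0.3, -0.3, 0.1]
width: 0.0853
```

Run:
```python
from h import *
im,d,c,M,P=wrist('w7')
carrier(P,19.43,(.5350,.1572)); blobs(P,.098,.106)
```

```text
15.3167 [0.53   0.1478 0.2161] psi 109.54728842348354 vel 0.012922118898272118
bar 1857 x [-7.5  7.9] y [-28.5  29.7]
rim 1900 x [-108.2  109. ] y [-29.6  30.2]
rim near 420 x [-109.2  -60.2] y [-16.3  29.8]
rim far 576 x [ 61.7 109.7] y [-29.8  29.5]
floor near 641 x [-105.8  -56.2] y [-17.7  23.6]
floor far 718 x [ 58.8 123.7] y [-25.9  23.2]
part near 3045 x [-102.   -10.7] y [-22.5  21.1]
part far 3038 x [ 11.7 101.9] y [-21.2  22. ]
side -1 -0.0369959724282416 -27.58839154942629
side 1 0.020941715721716422 27.86998252159269
(0.098, 0.106) [ 283  153   23   83 1851] mean [0.5346 0.1587 0.1022] rect [535.3 157.5] [15.7 59.4] 19.6 circ [534.8 157.3] 30.0
```

Emit:
{"fn": "jog_arm", "kwargs": {
  "rows": "1 0.74 0.63 0 0.1;1 0 0 3 0;1 0 0 3 0;1 0 0 3 0;1 0 0 2.5 0"
}}

```text
clock: 15.73
ee_pos: [0.5331, 0.1574, 0.0995]
tcp_rot: [-0.0, 0.578, 0.816, -0.0]
force: [0.1, 0.6, 0.8]
width: 0.0854
```

Emit:
{"fn": "jog_arm", "kwargs": {
  "rows": "1 0 0 1.5 0;1 0 0 1 0;1 0 0 0.4 0;1 0 0 0 0;0.5 0 0 0 0",
  "squeeze": 60
}}

```text
clock: 16.15
ee_pos: [0.5339, 0.1571, 0.0736]
tcp_rot: [0.0, 0.578, 0.816, 0.0]
force: [0.4, 0.1, 1.1]
width: 0.0757
```

Emit:
{"fn": "jog_arm", "kwargs": {
  "rows": "0.35 0 0 0 0;0.3 0 0 0 0;0.28 0 0 0 0;0.25 0 0 0 0;0.25 0 0 0 0"
}}

```text
clock: 16.57
ee_pos: [0.5335, 0.1569, 0.0729]
tcp_rot: [0.0, 0.579, 0.816, 0.0]
force: [-0.7, 0.4, -0.2]
width: 0.0215
```

Fingers are at 21.5 mm with no contact yet, so I'll close gently onto the 16 mm bar.

Emit:
{"fn": "jog_arm", "kwargs": {
  "rows": "0.22 0 0 0 0;0.2 0 0 0 0;0.18 0 0 0 0;0.15 0 0 0 0;0.1 0 0 0 0"
}}

```text
clock: 16.98
ee_pos: [0.5339, 0.1569, 0.0731]
tcp_rot: [0.0, 0.578, 0.816, 0.0]
force: [4.1, 1.3, 5.1]
width: 0.015
```

Emit:
{"fn": "jog_arm", "kwargs": {
  "rows": "0 0 0 0 0;0 0 0 0 0;0 0 0 0 0;0 0 0 0 0",
  "squeeze": 90
}}

```text
clock: 17.32
ee_pos: [0.5339, 0.157, 0.0732]
tcp_rot: [0.0, 0.579, 0.816, 0.0]
force: [3.7, 0.9, 5.9]
width: 0.0144
```

Emit:
{"fn": "jog_arm", "kwargs": {
  "rows": "0 0 0 -0.1 0;0 0 0 -0.2 0;0 0 0 -0.4 0;0 0 0 -0.6 0;0 0 0 -0.7 0"
}}

```text
clock: 17.73
ee_pos: [0.5329, 0.1567, 0.0924]
tcp_rot: [-0.001, 0.579, 0.816, -0.001]
force: [-0.6, 0.6, -8.1]
width: 0.0144
```

Emit:
{"fn": "jog_arm", "kwargs": {
  "rows": "0 0 0 -0.8 0;0 0 0 -0.8 0;0 0 0 -0.8 0;0 0 0 -0.8 0;0 0 0 -0.8 0"
}}

```text
clock: 18.15
ee_pos: [0.5335, 0.1568, 0.1336]
tcp_rot: [0.0, 0.579, 0.816, 0.0]
force: [1.2, 1.0, -7.6]
width: 0.0145
```

Emit:
{"fn": "jog_arm", "kwargs": {
  "rows": "0 0 0 -0.8 0;0 0 0 -0.8 0;0 0 0 -0.8 0;0 0 0 -0.7 0;0 0 0 -0.5 0"
}}

```text
clock: 18.57
ee_pos: [0.5336, 0.1569, 0.1697]
tcp_rot: [0.0, 0.579, 0.816, 0.0]
force: [-0.4, -0.1, -8.0]
width: 0.0149
```

Emit:
{"fn": "jog_arm", "kwargs": {
  "rows": "0 0 0 -0.3 0;0 0 0 -0.1 0;0 0 0 0 0;0 0 0 0 0;0 0 0 0 0"
}}

```text
clock: 18.98
ee_pos: [0.5333, 0.1568, 0.1721]
tcp_rot: [-0.0, 0.579, 0.816, -0.0]
force: [-0.5, 0.1, -8.6]
width: 0.0144
```

Run:
```python
from h import *
im,d,c,M,P=wrist('w8'); s=manip.sense();print(s['force'],s['torque'],s['width'],s['ee_pos'])
im2,_,_,_=cam('scene');cv2.imwrite('pics/both.png',np.hstack([im[::1],cv2.resize(im2[120:300,200:440],(560,420))])[:, :])
cv2.imwrite('pics/both.png',cv2.resize(cv2.imread('pics/both.png'),(800,300),interpolation=cv2.INTER_AREA))
a=np.radians(19.43);u=np.array([np.cos(a),np.sin(a)]);v=np.array([-u[1],u[0]]);o=(.535,.1572)
x=(P[...,:2]-o)@u*1000;y=(P[...,:2]-o)@v*1000;z=P[...,2]*1000
for n,lo,hi in(('near block',-101,-60),('sleeve',-53,-12),('block',14,53),('far sleeve',60,102)):
    m=(x>lo)&(x<hi)&(abs(y)<21)&(abs(z-154)<10);print(n,m.sum(),np.median(z[m]) if m.sum() else 0)
m=(abs(x)<112)&(abs(y)<35)&(abs(z-154)<8)
A=np.c_[x[m],y[m],np.ones(m.sum())];k=np.linalg.lstsq(A,z[m],rcond=None)[0];r=z[m]-A@k;g=abs(r)<2
k=np.linalg.lstsq(A[g],z[m][g],rcond=None)[0];print('tilt deg x,y',np.degrees(k[:2]),k[2],g.sum())
```

```text
19.1333 [0.5333 0.1568 0.1723] psi 109.31016505935341 vel 0.002416979054108481
[ 0.1474  0.3232 -8.4978] [ 0.0285 -0.0192  0.0423] 0.014479124371510646 [0.5333 0.1568 0.1723]
near block 5621 153.23754374163045
sleeve 3018 153.05766417625017
block 3711 153.40883021495958
far sleeve 4157 153.1015650061109
tilt deg x,y [-0.0323 -0.0018] 153.24731123973294 15954
```

View pics/both.png

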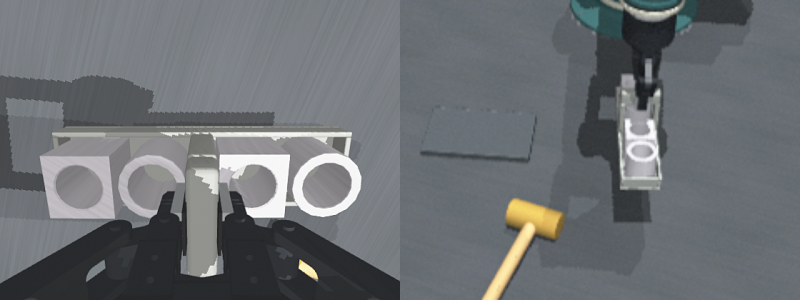

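The carrier hangs level with all four parts in it. The part tops rose from 54.4 to 153.2 mm, a lift of about 99 mm, the tilt is under 0.1°, and the measured load is 8.5 N. The mallet is undisturbed, so I'm handing in.

```bash
python3 -c "
from h import *
print(manip.finish_job()); s=manip.sense(); print(s['clock'],s['ee_pos'],s['force'],s['width'])"
```

```text
the job is handed in; nothing more can be done
None
the job is handed in; nothing more can be done
```

I packed the block into the carrier's near end and the sleeve into its far end, then lifted the loaded carrier by its handle. I handed in while still holding it there.

**Last checks:**
- **Seating:** before the lift, the tops of all four parts were 54 to 55 mm high, so both new parts stand fully down on the floor.
- **Lift:** the carrier is about 99 mm above the bench, and the tilt is below 0.1° on both axes.
- **Load and grip:** the wrist carries 8.5 N against about 7.8 N expected, and the arm was still. The grip was set to 90 N on the 16 mm bar, although the finger reading was 14.5 mm.
- **Time:** about 19 s of the 62 s were used.
- **Bystanders:** the mallet looked undisturbed in the last view. The arm never worked near the bins, but I did not check them again after the lift.

**Disagreement:** the wrist camera and the fixed cameras differed by about 3 to 4 mm. Held parts also appeared 1.5 to 2.5 mm off the tool's centre line. I corrected for this by measuring each held part against the carrier in the same picture before lowering it.

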